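# Knock a stuck die out of its nest and put it away

### The job

The steel die is stuck flush in the pocket of the knockout fixture: lift the black knob beside the fixture so that the knockout rod comes up through the hole under the die and pushes it well out of the pocket. Take the raised die by its long sides, set it down flat on the open bench and let go, then take it again by its two ends and lay it down, without dropping it, in the open-ended channel of the holder, so that it lies flat on the channel's floor and about centred along it. Leave the eraser, the tape roll and the binder clip where they are.

Things in the scene. Friction and masses are not known exactly. Their poses are not given: they have to be found in the camera images.
- nest: Fixture fixed to the bench: dark base 130 x 150 x 12 mm, four columns, aluminium nest plate 110 (x) x 130 (y) mm, its top 100 mm above the bench. A dark housing, 34 mm wide (x), 26 mm long (y), stands 12 mm above the plate at each y end of the pocket and covers the die's ends even when it is raised; its x sides are clear. Origin: centre of the base's underside; z up; knob on the -y side.
- pocket (a point): Centre of the pocket's mouth, level with the nest plate's top, 100 mm above the bench; axes as the nest. Pocket 37 (x) x 53 (y) mm, 26 mm deep, with a 16 mm hole in its floor for the knockout rod. A spring plunger in each housing presses on the die's end with about 2 N and makes it stick.
- knockout (a joint): Height of the knockout rod (m): 0 down, 0.024 fully up (hard stop). The 12 mm rod, its crosshead under the plate and the knob are one piece that only slides vertically. The die rises by the joint value less 2 mm. Lifting takes about 10 to 18 N; friction holds rod and die wherever they are left.
- knob (a point): Centre of the black cylindrical lifting knob, 26 mm across, 24 mm high, on a thin upright stem 115 mm from the pocket's centre on the nest's -y side; 100 mm above the bench when down, rising with the rod. The nest plate's edge is 37 mm from it, so grip it across the nest's x. Axes as the nest.
- die_centre (a point): Centre of the loose plain steel die, a block 34 (x) x 50 (y) x 26 (z) mm, about 0.2 kg, at the start flush in the nest's pocket (centre 87 mm above the bench), its length along the pocket. Its x axis is across the 34 mm width, y along the 50 mm length, z up; either end may lead.
- holder: Channel holder fixed to the bench: two upright walls 9 mm thick, tops 38 mm above the bench (2 mm above the top of a die lying between them), on a flange 104 (y) x 38 (x) mm, 6 mm thick. Channel 40 mm wide (y), 38 mm long (x), open at both x ends: a die laid along it sticks out 6 mm at each end. Origin: centre of the underside, on the bench; z up.
- channel (a point): Centre of the channel's floor, 10 mm above the bench; x along the channel, y across it.
- eraser: Bystander: small eraser 21 x 45 x 13 mm lying on the bench between the fixture and the holder; origin: centre of its underside.
- tape_heat: Bystander: roll of tape 68 mm across, 12 mm high, lying flat on the bench beyond the holder; origin: centre of its underside.
- binder_clip: Bystander: binder clip 32 x 32 x 45 mm on the bench beyond the fixture; origin: centre of its underside.
Things that resemble listed ones, but are neither listed nor needed, are in the scene too. What is meant by the nest is not orange or pink, and is the larger of those in its own colour.

How it is judged (in metres and radians):
On the way, in this order (a step that is already met when the one before it is completed fails the run):
1. the knockout rod has been raised and has pushed the die at least 12 mm up out of the pocket (value of joint knockout above 0.013 m and z of die_centre in the frame of nest above 0.099 m and horizontal distance between die_centre and pocket below 0.008 m), for 0.2 s.
2. the die stands flat on the open bench, released and at rest (height (world z) of die_centre below 0.017 m and angle between die_centre's own z axis and vertical below 0.1 rad and contact force between die and the fingers below 0.1 N and linear speed of die below 0.02 m/s and contact force between die and holder below 0.05 N and contact force between die and nest below 0.05 N), for 0.2 s.
At the end, for the whole second after the job is handed in: The die lies flat (within 0.1 rad) on the floor of the holder's channel (its centre 9 to 17 mm above that floor), its length along the channel within 0.2 rad, its centre within 10 mm of the channel's centre lengthwise and 6 mm across, released and at rest (z of die_centre in the frame of channel between 0.009 and 0.017 m and x of die_centre in the frame of channel between -0.01 and 0.01 m and y of die_centre in the frame of channel between -0.006 and 0.006 m and angle between the y axis of die_centre and the x axis of channel, either way round below 0.2 rad and angle between die_centre's own z axis and vertical below 0.1 rad and linear speed of die below 0.02 m/s and contact force between die and the fingers below 0.1 N); the robot touches nothing.
It fails at once if the die was dropped (falling free faster than 0.7 m/s, some 25 mm) (linear speed of die above 0.7 m/s and contact force between die and anything else below 0.05 N).
It fails at once if a bystander (eraser, tape roll or binder clip) was moved by more than 30 mm (distance of any of eraser, tape_heat, binder_clip from where it was at the start of the episode above 0.03 m).
It also fails if it takes over 67 s, if anything falls off the work surface, if the arm or the gripper's body presses on something with over 40 N, if the wrist force passes 120 N, or if a joint passes its speed limit or range.

### The arm

A 6-joint arm with a two-finger parallel gripper is mounted at the origin on the work surface; the furniture and walls round the work are solid. World frame = base frame: x ahead of the robot, y to its left, z up, the work surface at z = 0. Lengths are in m, angles in degrees, forces in N, time in s.
With the tool pointing down it reaches from about 0.225 to 0.875 m from the base axis. Payload 3.4 kg.
Tool frame: the origin (TCP) lies at the very end of the fingers, on their centre line; the grasp point (between the pads) lies 19 mm behind it; z points along the fingers, y is the line along which they close (so a half turn about z gives the same grasp; the last joint's range is limited). The gripper opens to 85 mm and grips with 20 to 120 N. Pads are 22 mm wide; open, the fingers measure 114 mm over their backs; the gripper's body (76 mm by 85 mm) begins 54 mm behind the grasp point. The pads swing forward as they close: fully open they stand 13 mm farther back than shut.
Start: joints at [-75.63, 15.808, 86.224, -0, 77.962, -6.933], TCP at [0.209, -0.536, 0.231] pointing down, gripper open.
Joint ranges: [-165.64, 165.64], [-43.16, 119.46], [12.63, 154.43], [-67.54, 247.53], [6.08, 155.33], [-154.97, 154.97]. Speed limits (degrees/s): [147.25, 147.25, 180, 180, 180, 180].

### API

Orientations are given as a 3x3 rotation matrix whose columns are the frame's x, y, z axes.
In Python, from bench import * gives the robot as it stands. The module is installed in compiled form; this text tells all that it offers. Calls block until the motion is done:
- move_to(position, orientation): joint-space move of the TCP to a pose.
- servo_line(position, rot=None, vel=0.15, threshold=None): straight line of the TCP; rot=None keeps the orientation; vel is the mean speed in m/s. With threshold (N) it stops when the force on the tool has changed by that much, and returns True; else False.
- goto_joints(angles): joint-space move.
- move_gripper(opening, strength=None): opening from 0.0 (shut) to 1.0 (fully open); strength is the grip in N (None keeps the last); returns when the fingers have stopped.
- sleep(seconds).
- inverse_kinematics(position, orientation): joint angles nearest the present ones, or None.
- observe(): the state.
- capture(name): name is "side" or "top"; returns the picture (420x560x3 uint8, red, green, blue); there is no depth.
- calibration(name): a dict with "fovy" (degrees; the focal length in pixels is half the picture's height over the tangent of half this angle, whatever the lens; pixels are square), "cx", "cy" (the principal point, pixels), "k1" (the pictures are not rectified: a ray, as slopes to the right and down, at radius r is drawn at 1 + k1 r^2 times it, then the intrinsics apply), "rvec" (rotation vector, rad) and "tvec" (3), from world to camera coordinates, as OpenCV has them. Camera axes: x right, y down, z forward; pixel columns grow to the right and rows downward; lengths in m; the calibration is good to about 2 mm. A picture is of the moment at which its call begins. calibration takes no time and is no camera call.
A pose or a line that the arm cannot do raises Unreachable and nothing moves.
- hand_in(): hands the job in; it is judged then, once.
The state is a dict: "clock": time; "joint_pos": joint angles; "joint_vel": joint speeds; "tau": joint torques, N m; "position": TCP position; "orientation": TCP orientation; "contact_force": force on the tool from outside, world axes, zero at the start; "torque": the same for the moment, N m; "gripper_width": opening from 0.0 (shut) to 1.0 (fully open); "gripper_force": force on a finger pad.
Only numpy, scipy, OpenCV 4.12 (cv2) and the standard library are available. Lean on these libraries where they do the work, as an engineer would, in place of code of your own. Each camera call takes 0.05 s, during which the arm holds its last target. There are 200 camera calls.

## Working session

There is one attempt and no reset: what is moved stays moved. The work goes in short steps, each a Python script; the robot and the scene stay as the last script left them, time stands still between calls to the robot, and variables do not carry over. Pictures are saved under pics/ and viewed, at most 10 in all, crops included, and the job is handed in when it is done.

```bash
mkdir -p pics; python3 - <<'E'
from bench import *
import cv2
for n in("side","top"):
    im=capture(n); cv2.imwrite(f"pics/{n}0.png",im[:,:,::-1]); print(n,calibration(n))
print(observe()["clock"])
E
```

```text
side {'fovy': 43.37540781450003, 'cx': 279.850558187842, 'cy': 209.60841589503153, 'k1': 0.02125580675591003, 'rvec': array([ 1.98187035, -0.38625946,  0.28157026]), 'tvec': array([-0.40103324,  0.17706787,  1.4739554 ])}
top {'fovy': 52.32385414233375, 'cx': 284.30418945895207, 'cy': 209.64444853609018, 'k1': -0.13822547249786993, 'rvec': array([ 2.1168301 , -2.09950958,  0.22440283]), 'tvec': array([0.1049128 , 0.4634776 , 1.29510534])}
0.1
```

View pics/top0.png

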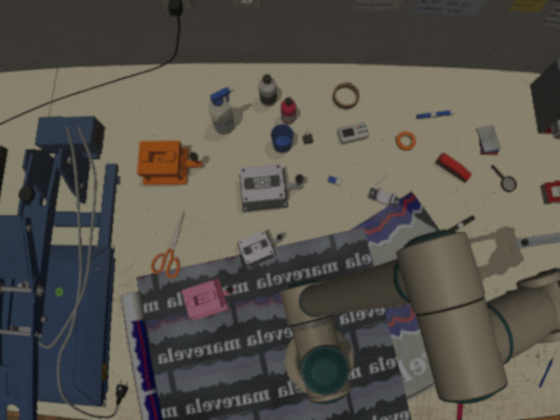

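View pics/side0.png

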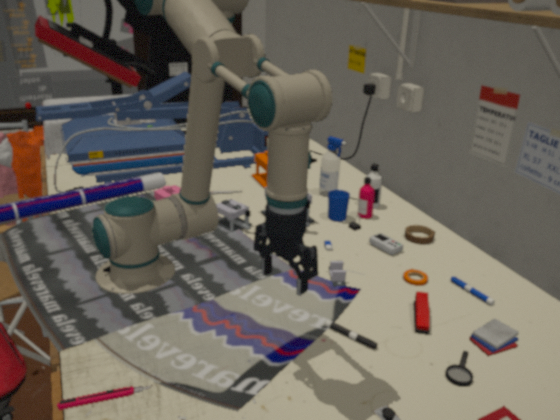

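The top view shows four fixture-like things: orange (163,160), pink (206,298), large grey (263,187) with a knob at about (300,180), and small grey (257,247). The large grey one fits, since it isn't orange or pink and is the larger of the two greys. The holder is probably at (382,196). I'll confirm with a crop.

```bash
cat > h.py <<'E'
import numpy as np, cv2
from bench import *
def cam(n):
    c=calibration(n); f=210/np.tan(np.radians(c["fovy"]/2))
    K=np.array([[f,0,c["cx"]],[0,f,c["cy"]],[0,0,1]]); D=np.array([c["k1"],0,0,0,0.])
    R=cv2.Rodrigues(c["rvec"])[0]; return K,D,R,np.array(c["tvec"])
def ray(n,p):
    K,D,R,t=cam(n); u=cv2.undistortPoints(np.array([[p]],float),K,D)[0,0]
    return -R.T@t, R.T@np.array([u[0],u[1],1])
def plane(n,p,z):
    o,d=ray(n,p); return o+d*(z-o[2])/d[2]
def proj(n,P):
    K,D,R,t=cam(n); return cv2.projectPoints(np.array(P,float).reshape(-1,1,3),cv2.Rodrigues(R)[0],t,K,D)[0][:,0]
E
python3 - <<'E'
from h import *
im=cv2.imread("pics/top0.png")
c=im[155:275,225:425]; cv2.imwrite("pics/crop0.png",cv2.convertScaleAbs(cv2.resize(c,None,fx=4,fy=4,interpolation=cv2.INTER_CUBIC),alpha=1.3))
for p,z in [((263,187),.1),((300,180),.11),((257,247),.1),((382,196),.03),((334,181),.01),((346,95),.01),((308,139),.03)]: print(p,plane("top",p,z).round(3),proj("side",plane("top",p,z)).round(0))
E
```

```text
(263, 187) [0.522 0.174 0.1  ] [[284. 192.]]
(300, 180) [0.542 0.061 0.11 ] [[304. 202.]]
(257, 247) [0.337 0.189 0.1  ] [[230. 198.]]
(382, 196) [ 0.515 -0.207  0.03 ] [[335. 266.]]
(334, 181) [ 0.569 -0.054  0.01 ] [[327. 244.]]
(346, 95) [ 0.882 -0.103  0.01 ] [[420. 235.]]
(308, 139) [0.708 0.032 0.03 ] [[352. 220.]]
```

View pics/crop0.png

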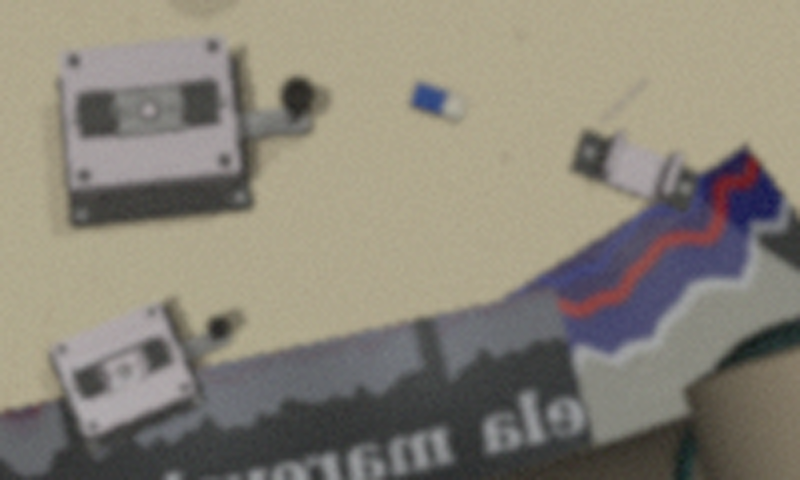

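The crop confirms the choice: large grey nest with its die at crop (150,110) = pixel (262,182), knob at (298,95) = (299,178.5). The holder has flange bolts at crop (592,152) and (683,187), i.e. pixels (373,193) and (395.5,201.5). The eraser is at (334,180). Next I'll measure these precisely.

```bash
python3 - <<'E'
from h import *
im=cv2.imread("pics/top0.png"); hsv=cv2.cvtColor(cv2.GaussianBlur(im,(3,3),0),cv2.COLOR_BGR2HSV)
for p in [(245,170),(262,200),(384,194),(300,220),(299,178),(375,193),(250,183)]: print(p,hsv[p[1],p[0]])
g=lambda x,y:((x+.5)/4+224.5,(y+.5)/4+154.5)
P=[plane("top",g(*q),.1) for q in [(73,61),(212,46),(224,160),(83,175)]]
print("bolts",np.round(P,4), "sides",[round(np.linalg.norm(P[i]-P[(i+1)%4]),4) for i in range(4)],"c",np.mean(P,0))
k=plane("top",g(298,95),.112); print("knob",k, np.linalg.norm(k-plane("top",g(150,110),.1)),"die",plane("top",g(150,110),.1))
a,b=plane("top",g(592,152),.006),plane("top",g(683,187),.006); print("hold",a,b,np.linalg.norm(a-b),(a+b)/2)
S,V,H=hsv[...,1],hsv[...,2],hsv[...,0]
def comps(m,name,box):
    x0,y0,x1,y1=box; mm=np.zeros_like(m,np.uint8); mm[y0:y1,x0:x1]=m[y0:y1,x0:x1]
    cs=cv2.findContours(mm,0,1)[0]
    for c in cs:
        if cv2.contourArea(c)>15: print(name,cv2.contourArea(c),cv2.minAreaRect(c))
comps((S<45)&(V>110),"plate",(230,155,295,215)); comps((S<45)&(V>110),"hold",(360,180,405,210))
comps(V<60,"knob",(290,168,306,188)); comps(V<85,"flange",(360,180,405,212))
E
```

```text
(245, 170) [  0   9 113]
(262, 200) [ 0  9 88]
(384, 194) [174  10 129]
(300, 220) [ 23  49 134]
(299, 178) [15 41 37]
(375, 193) [20 14 56]
(250, 183) [20 14 56]
bolts [[0.5766 0.2379 0.1   ]
 [0.5895 0.1304 0.1   ]
 [0.4985 0.1202 0.1   ]
 [0.4859 0.2275 0.1   ]] sides [np.float64(0.1082), np.float64(0.0916), np.float64(0.108), np.float64(0.0913)] c [0.53760169 0.17900625 0.1       ]
knob [0.5469669  0.06421585 0.112     ] 0.11423257371185852 die [0.53761181 0.17743053 0.1       ]
hold [ 0.53189013 -0.18205618  0.006     ] [ 0.50293453 -0.25694092  0.006     ] 0.08028792833664168 [ 0.51741233 -0.21949855  0.006     ]
plate 360.5 ((262.3525390625, 191.74966430664062), (14.598462104797363, 41.201229095458984), 82.69424438476562)
plate 466.0 ((260.5853576660156, 172.268310546875), (17.22732162475586, 44.39348220825195), 83.6598129272461)
hold 142.5 ((383.00006103515625, 195.50001525878906), (17.677669525146484, 21.920310974121094), 45.0)
knob 36.0 ((298.9000244140625, 179.20001220703125), (6.260990142822266, 7.602630138397217), 26.56505012512207)
flange 178.5 ((394.5, 203.5), (15.0, 19.0), 90.0)
flange 63.5 ((372.8243408203125, 193.55406188964844), (7.726752281188965, 10.685934066772461), 9.462322235107422)
```

```bash
python3 - <<'E'
from h import *
im=cv2.imread("pics/side0.png"); c=im[180:300,220:370]; s=5
c=cv2.convertScaleAbs(cv2.resize(c,None,fx=s,fy=s,interpolation=cv2.INTER_CUBIC),alpha=1.3)
def dot(P,col):
    for q in proj("side",P): cv2.circle(c,(int((q[0]+.5-220)*s),int((q[1]+.5-180)*s)),2,col,-1)
y=np.radians(6.7);X=np.array([np.cos(y),np.sin(y),0]);Y=np.array([-X[1],X[0],0]);N=np.array([.5376,.1785,0])
Z=np.array([0,0,1])
dot([N+a*X*.055+b*Y*.065+.1*Z for a in(-1,1) for b in(-1,1)],(0,0,255))
dot([N-Y*.115+Z*.112,N-Y*.115+Z*.088],(0,255,0))
y=np.radians(-21.2);X=np.array([np.cos(y),np.sin(y),0]);Y=np.array([-X[1],X[0],0]);H=np.array([.5174,-.2195,0])
dot([H+a*X*.019+b*Y*.052+.006*Z for a in(-1,1) for b in(-1,1)],(0,0,255))
dot([H+a*X*.019+b*Y*w+.038*Z for a in(-1,1) for b in(-1,1) for w in (.02,.029)],(0,255,0))
cv2.imwrite("pics/crop1.png",c[:, :])
t=cv2.imread("pics/top0.png")[160:220,235:410]; 
E
```

```text
(no output)
```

View pics/crop1.png

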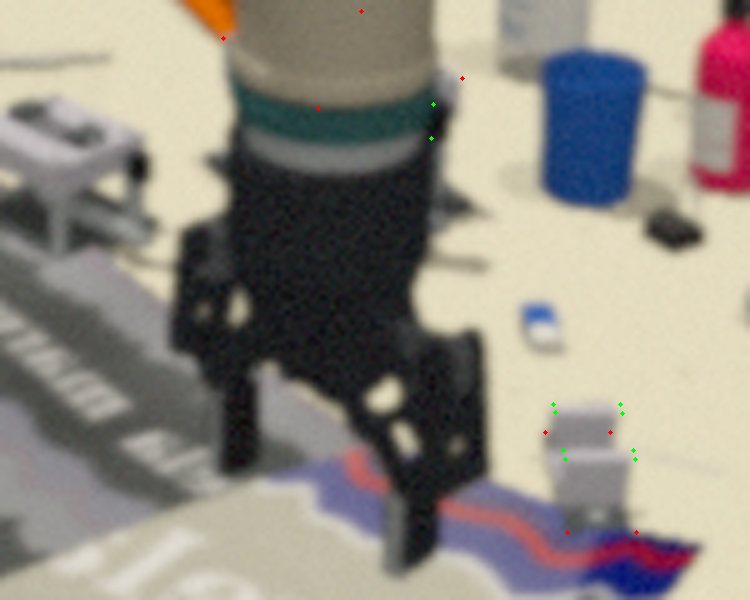

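```bash
python3 - <<'E'
from h import *
j=list(observe()["joint_pos"]); j[0]=-105; goto_joints(j)
im=np.mean([capture("side").astype(float) for _ in range(4)],0).astype(np.uint8)[:,:,::-1].copy(); cv2.imwrite("pics/side1.png",im)
t=np.mean([capture("top").astype(float) for _ in range(4)],0).astype(np.uint8)[:,:,::-1].copy(); cv2.imwrite("pics/top1.png",t)
Z=np.array([0,0,1])
def dots(c,n,P,col,x0,y0,s):
    for q in proj(n,P): cv2.circle(c,(int((q[0]+.5-x0)*s),int((q[1]+.5-y0)*s)),1,col,-1)
def fr(d): y=np.radians(d);X=np.array([np.cos(y),np.sin(y),0]);return X,np.array([-X[1],X[0],0])
NX,NY=fr(6.7);N=np.array([.5376,.1785,0]);HX,HY=fr(-21.2);H=np.array([.5174,-.2195,0])
def crop(n,im,x0,y0,x1,y1,s):
    c=cv2.convertScaleAbs(cv2.resize(im[y0:y1,x0:x1],None,fx=s,fy=s,interpolation=cv2.INTER_CUBIC),alpha=1.3)
    dots(c,n,[N+a*NX*.055+b*NY*.065+.1*Z for a in(-1,1) for b in(-1,1)],(0,0,255),x0,y0,s)
    dots(c,n,[N-NY*.115+Z*.112,N-NY*.115+Z*.088],(0,255,0),x0,y0,s)
    dots(c,n,[H+a*HX*.019+b*HY*.052+.006*Z for a in(-1,1) for b in(-1,1)],(0,0,255),x0,y0,s)
    dots(c,n,[H+a*HX*.019+b*HY*w+.038*Z for a in(-1,1) for b in(-1,1) for w in (.02,.029)],(0,255,0),x0,y0,s)
    return c
a=crop("side",im,245,165,335,235,4); b=crop("side",im,318,250,363,300,6)
c=crop("top",t,235,160,310,215,5); d=crop("top",t,360,180,410,215,7)
W=np.zeros((600,800,3),np.uint8)
for q,x,y in((a,0,0),(b,400,0),(c,0,310),(d,400,310)): W[y:y+q.shape[0],x:x+q.shape[1]]=q
cv2.imwrite("pics/mont.png",W)
E
```

```text
(no output)
```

View pics/mont.png

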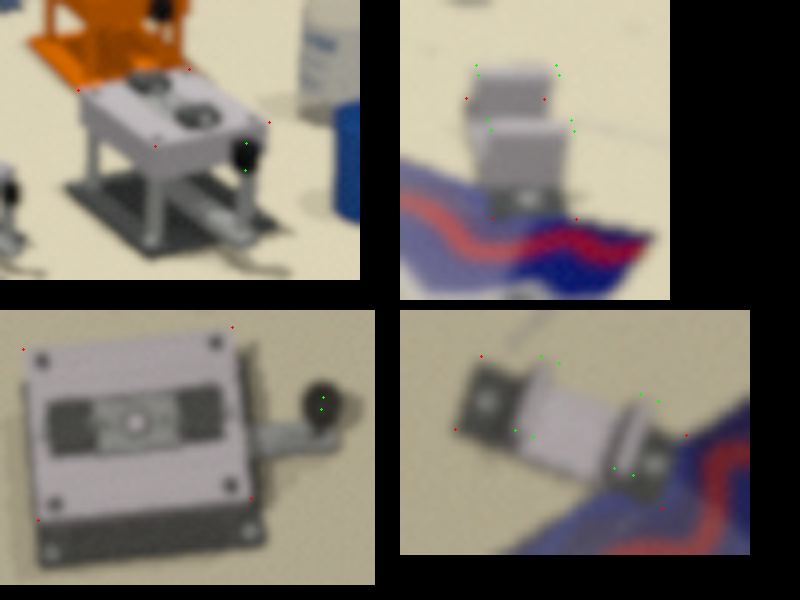

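The dots I predicted for the nest plate and knob land on them in both views, within about 1 mm. The holder is about 1.5 mm off, so I'll refine it later. Next is the knob.

```bash
cat >> h.py <<'E'
Z=np.array([0,0,1.])
def fr(d): y=np.radians(d);X=np.array([np.cos(y),np.sin(y),0]);return X,np.array([-X[1],X[0],0])
NX,NY=fr(6.7);N=np.array([.5372,.1784,0]);KN=N-NY*.115
def down(yaw,p):
    best=None
    for a in(yaw,yaw+180):
        y=fr(a)[0]; z=-Z; R=np.column_stack([np.cross(y,z),y,z]); q=inverse_kinematics(p,R)
        if q is not None and (best is None or abs(q[5])<best[0]): best=(abs(q[5]),R)
    return best[1]
def st(m=""):
    o=observe(); print(m,round(o["clock"],2),np.round(o["position"],4),"F",np.round(o["contact_force"],1),"w",round(o["gripper_width"],3),"gf",np.round(o["gripper_force"],1))
def shot(n,name): im=capture(n)[:,:,::-1]; cv2.imwrite(f"pics/{name}.png",im); return im
E
python3 - <<'E'
from h import *
p=KN+.2*Z; R=down(6.7,p); move_to(p,R); move_gripper(.7)
st("hover"); print("touch",servo_line(KN+.081*Z,vel=.12,threshold=15)); st("at")
move_gripper(0,80); st("grip")
servo_line(KN+.1035*Z,vel=.03,threshold=60); st("lifted")
a=shot("side","side2")
c=cv2.resize(a[160:240,240:340],None,fx=5,fy=5,interpolation=cv2.INTER_CUBIC); cv2.imwrite("pics/c2.png",c)
E
```

```text
hover 5.14 [0.5506 0.064  0.2   ] F [ 0.5  0.6 -0.3] w 0.697 gf 0.0
touch False
at 6.28 [0.5513 0.0642 0.0817] F [-0.5 -0.3  0.6] w 0.699 gf 0.0
grip 6.7 [0.5511 0.0642 0.0819] F [-0.9  0.3  5.8] w 0.282 gf 78.1
lifted 7.6 [0.551  0.0642 0.1026] F [  4.2   1.3 -12.1] w 0.279 gf 79.2
```

View pics/c2.png

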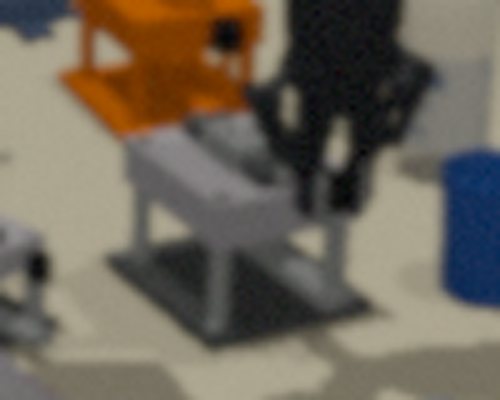

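The picture shows the die raised, level with or above the housings, near crop (225,130). The rod moved up about 20.8 mm. I'll lift it slightly more, let go, and take the die.

```bash
python3 - <<'E'
from h import *
servo_line(KN+.1055*Z,vel=.02,threshold=30); st("lift2"); sleep(.2)
zk=observe()["position"][2]
move_gripper(.75); st("open")
servo_line(KN+.19*Z,vel=.2)
p=N+.19*Z; R=down(6.7,p); servo_line(p,rot=R,vel=.2); st("over die")
print(servo_line(N+.1025*Z,vel=.08,threshold=8)); st("at die")
move_gripper(0,50); st("grip"); print("knob rise",zk-.0819)
shot("top","top3")
E
```

```text
lift2 7.9 [0.551  0.0642 0.1046] F [  4.9   1.4 -11.3] w 0.283 gf 79.3
open 8.57 [0.5505 0.0642 0.106 ] F [-0.3 -0.6  0.3] w 0.749 gf 0.0
over die 9.87 [0.5368 0.1778 0.1892] F [-0.   0.4  0.1] w 0.753 gf 0.0
False
at die 11.11 [0.5377 0.1785 0.1031] F [ 0.2  0.6 -0. ] w 0.756 gf 0.0
grip 11.48 [0.5377 0.1785 0.1031] F [-0.2  0.3  2.1] w 0.388 gf 52.3
knob rise 0.022666033547799475
```

```bash
python3 - <<'E'
from h import *
servo_line(N+.2*Z,vel=.1); st("up")
P=np.array([.47,-.07,0]); R=down(68.8,P+.15*Z); move_to(P+.15*Z,R); st("hover")
servo_line(P+.02*Z,vel=.12); sleep(.1); st("low")
print(servo_line(P+.004*Z,vel=.02,threshold=5)); st("down")
move_gripper(.75); sleep(.1); st("rel")
servo_line(P+.14*Z,vel=.15); st("clear")
shot("top","top4");shot("side","side4")
a=cv2.imread("pics/side4.png")[190:290,280:380]; b=cv2.imread("pics/top4.png")[160:260,290:410]
W=np.zeros((400,800,3),np.uint8); W[:,:400]=cv2.resize(a,(400,400)); W[:333,400:]=cv2.resize(b,(400,333)); cv2.imwrite("pics/c4.png",W)
E
```

```text
up 12.66 [0.5366 0.1783 0.1992] F [-0.5  0.3 -2.2] w 0.385 gf 51.9
hover 14.06 [ 0.4703 -0.0697  0.15  ] F [-0.  -0.8 -1.2] w 0.387 gf 52.0
low 15.39 [ 0.4706 -0.0702  0.0207] F [-0.   0.1 -2. ] w 0.387 gf 52.0
True
down 15.98 [ 0.4699 -0.07    0.0086] F [-0.3 -0.3  4.8] w 0.384 gf 52.8
rel 16.49 [ 0.4692 -0.0698  0.008 ] F [-0.5  1.  -0.2] w 0.751 gf 0.0
clear 17.52 [ 0.4692 -0.0698  0.1392] F [-0.1 -1.   0.2] w 0.747 gf 0.0
```

View pics/c4.png

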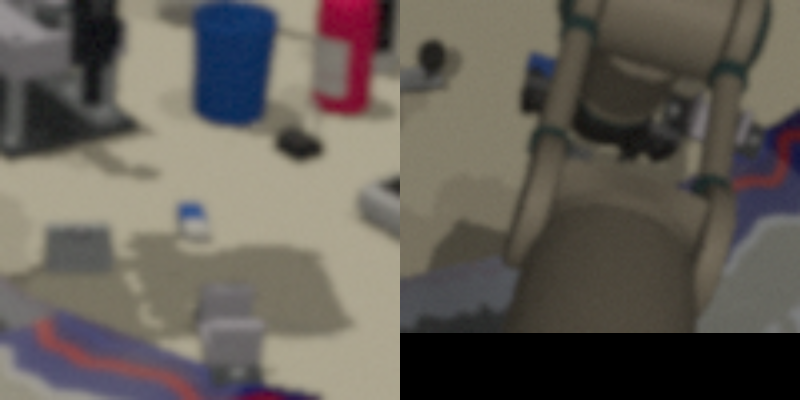

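The die stands flat on the bench at side pixel (299,252), clear of the eraser at (328,245). I'll refine the holder with edge profiles and check the die's position against its expected projection.

```bash
python3 - <<'E'
from h import *
from scipy.ndimage import map_coordinates as mc, gaussian_filter1d as gf
HX,HY=fr(-21.2);H=np.array([.5174,-.2195,0])
print("cams",[(-cam(n)[2].T@cam(n)[3]).round(2) for n in("top","side")])
def prof(n,f,D,L,z,W,offs,half):
    g=cv2.imread(f"pics/{f}.png").astype(float).mean(2); s=np.arange(-half,half,.0005); acc=0
    for o in offs:
        q=proj(n,[H+D*a+W*o+Z*z for a in s]); acc=acc+mc(g,[q[:,1],q[:,0]],order=3)
    d=gf(acc/len(offs),2.5,order=1); i=[k for k in range(1,len(s)-1) if abs(d[k])>=max(abs(d[k-1]),abs(d[k+1])) and abs(d[k])>.6]
    print(n,L,z,[(round(s[k]*1000,1),round(d[k],1)) for k in i])
o=np.arange(-.009,.01,.003)
prof("top","top1",HY,"HY",.038,HX,o,.06); prof("top","top1",HY,"HY",.006,HX,o,.07); prof("top","top1",HY,"HY",.010,HX,o,.06)
o2=np.arange(-.012,.013,.003)
prof("top","top1",HX,"HX",.010,HY,o2,.04)
prof("side","side1",HX,"HX wall-y",.038,HY,[-.0245],.04)
prof("side","side1",HX,"HX wall-y face",.025,HY,[-.029],.04)
prof("side","side1",HX,"HX wall+y face",.032,HY,[.02],.04)
prof("side","side1",HY,"HY",.038,HX,o,.07)
print(proj("side",[[.4696,-.07,.026]]))
E
```

```text
cams [array([0.18, 0.11, 1.36]), array([-0.14, -1.31,  0.79])]
top HY 0.038 [(np.float64(-47.5), np.float64(1.6)), (np.float64(-27.5), np.float64(2.9)), (np.float64(-20.5), np.float64(-2.4)), (np.float64(-13.5), np.float64(2.9)), (np.float64(20.0), np.float64(-0.9)), (np.float64(29.5), np.float64(-3.4)), (np.float64(39.0), np.float64(0.7)), (np.float64(56.5), np.float64(3.1))]
top HY 0.006 [(np.float64(-57.5), np.float64(0.7)), (np.float64(-46.5), np.float64(1.0)), (np.float64(-32.5), np.float64(3.2)), (np.float64(-25.0), np.float64(-2.6)), (np.float64(-17.5), np.float64(3.2)), (np.float64(17.5), np.float64(-1.0)), (np.float64(26.5), np.float64(-4.0)), (np.float64(37.5), np.float64(1.5)), (np.float64(45.5), np.float64(-0.8)), (np.float64(53.5), np.float64(3.9))]
top HY 0.01 [(np.float64(-56.0), np.float64(0.7)), (np.float64(-46.0), np.float64(1.0)), (np.float64(-32.0), np.float64(3.3)), (np.float64(-24.5), np.float64(-2.6)), (np.float64(-17.0), np.float64(3.2)), (np.float64(17.5), np.float64(-0.9)), (np.float64(27.0), np.float64(-4.1)), (np.float64(38.0), np.float64(1.4)), (np.float64(46.0), np.float64(-0.8)), (np.float64(54.0), np.float64(3.9))]
top HX 0.01 [(np.float64(-26.0), np.float64(-1.6)), (np.float64(-18.5), np.float64(1.9))]
side HX wall-y 0.038 [(np.float64(-31.0), np.float64(-2.3)), (np.float64(-18.0), np.float64(0.8)), (np.float64(17.5), np.float64(1.0))]
side HX wall-y face 0.025 [(np.float64(-27.5), np.float64(-2.6)), (np.float64(16.0), np.float64(3.7))]
side HX wall+y face 0.032 [(np.float64(-21.5), np.float64(-3.3)), (np.float64(16.0), np.float64(3.3))]
side HY 0.038 [(np.float64(-31.0), np.float64(1.7)), (np.float64(-18.0), np.float64(-1.7)), (np.float64(18.5), np.float64(1.6))]
[[299.66243113 247.75876555]]
```

```bash
cat >> h.py <<'E'
HX,HY=fr(-21.2);H=np.array([.5174,-.2195,0])-.001*HX+.0007*HY
E
python3 - <<'E'
from h import *
P=np.array([.4696,-.0699,0]); R=down(-21.2,P+.14*Z); move_gripper(.9); move_to(P+.14*Z,R); st("hover")
servo_line(P+.03*Z,vel=.1,threshold=8); 
print(servo_line(P+.0055*Z,vel=.05,threshold=8)); st("at")
move_gripper(0,50); st("grip"); zg=observe()["position"][2]
servo_line(P+.12*Z,vel=.1); st("up")
R=down(-21.2,H+.12*Z); servo_line(H+.12*Z,rot=R,vel=.12); st("over holder")
servo_line(H+.06*Z,vel=.08); sleep(.2); st("above walls")
print("zg",zg); a=shot("side","side5"); b=shot("top","top5")
W=np.zeros((400,800,3),np.uint8); W[:,:400]=cv2.resize(a[225:305,300:380],(400,400),interpolation=2); W[:,400:]=cv2.resize(b[160:240,345:425],(400,400),interpolation=2); cv2.imwrite("pics/c5.png",W)
E
```

```text
hover 19.3 [ 0.4696 -0.0699  0.14  ] F [0.2 0.5 0. ] w 0.899 gf 0.0
False
at 21.19 [ 0.4695 -0.0699  0.0052] F [-0.4  0.5  0.1] w 0.899 gf 0.0
grip 21.56 [ 0.4698 -0.07    0.006 ] F [-0.7  0.   5. ] w 0.572 gf 52.9
up 22.85 [ 0.4691 -0.0697  0.1194] F [-0.5 -0.2 -2. ] w 0.567 gf 52.2
over holder 24.3 [ 0.5164 -0.2176  0.12  ] F [ 0.6 -0.3 -2.2] w 0.57 gf 52.2
above walls 25.4 [ 0.5171 -0.2187  0.0606] F [-0.1  0.5 -2.6] w 0.573 gf 52.2
zg 0.006015597477491232
```

View pics/c5.png

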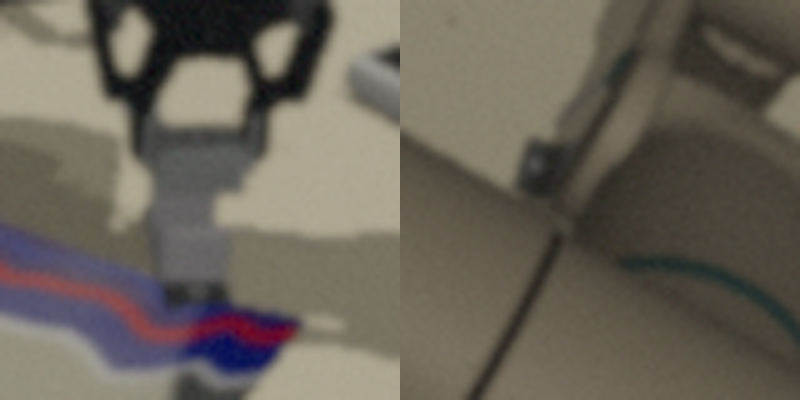

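The side view shows the die held level above the holder: die at crop x 150–250, wall at 150–228. Next I'll lower it gently with a contact stop.

```bash
python3 - <<'E'
from h import *
servo_line(H+.048*Z,vel=.05); sleep(.2); st("a")
print(servo_line(H+.012*Z,vel=.02,threshold=5)); st("contact (expect z .016)")
E
```

```text
a 26.09 [ 0.5169 -0.2186  0.0481] F [ 0.1 -0.1 -2.3] w 0.572 gf 52.2
True
contact (expect z .016) 27.52 [ 0.5167 -0.2185  0.0161] F [ 0.1 -0.4  5.2] w 0.576 gf 52.8
```

Contact came at z = 0.0161, so the die is on the channel floor. I'll release, retreat and verify.

```bash
python3 - <<'E'
from h import *
move_gripper(.85); sleep(.1); st("rel")
servo_line(H+.15*Z,vel=.12); 
j=list(observe()["joint_pos"]); j[0]-=60; goto_joints(j); st("away")
a=shot("side","side6"); b=shot("top","top6")
W=np.zeros((400,800,3),np.uint8); W[:,:400]=cv2.resize(a[240:300,310:370],(400,400),interpolation=2); W[:,400:]=cv2.resize(b[165:225,352:412],(400,400),interpolation=2); cv2.imwrite("pics/c6.png",cv2.convertScaleAbs(W,alpha=1.3))
E
```

```text
rel 27.98 [ 0.5156 -0.2178  0.0149] F [ 0.5 -0.4 -0.4] w 0.85 gf 0.0
away 31.27 [ 0.0701 -0.5559  0.1492] F [-1.2 -0.1  0.9] w 0.85 gf 0.0
```

View pics/c6.png

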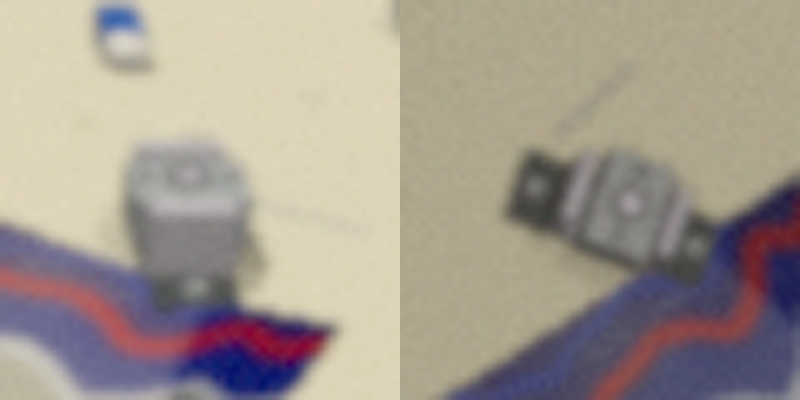

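The die lies flat between the walls, with its top mark at crop (630,203) in the top view. It sticks out about equally at both ends, is aligned with the channel, and nothing else in view has moved. I'm handing it in.

```bash
python3 -c "
from bench import *
print(hand_in())"
```

```text
the job is handed in; nothing more can be done
None
```

I knocked the die out, set it down flat on the bench, took it again by its ends and laid it flat in the holder's channel, about centred; the job is handed in at about 31 s on the robot's clock, and no verdict was returned.

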